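# Find the tight spot in the anchor track, back the car off and lock it

### The job

This anchor track has a hidden tight spot that must be marked before repair: take the blue car by its black grip and slide it along the track towards the orange marker, pushing the marker along with the car, until the car clearly binds, and do not lean on it with more than about 15 N. Then back the car off a finger's width (about 15 mm) from the marker, leaving the marker where it was pushed to, and flip the red lock lever fully over to its far side. Move the marker only with the car, leave the other gear on the bench where it lies, and finish with your hand off everything.

Things in the scene. Friction and masses are not known exactly. Their poses are not given: they have to be found in the camera images.
- track: Aluminium track fixed to the bench, 84 mm wide (its x), 432 mm long (its y), side rails 26 mm high and dark end blocks 30 mm high. Origin at the centre of its underside on the bench; its +y axis is the direction from the car to the marker, in which the car is pushed.
- guide: Dark guide strip down the middle of the track floor, 20 mm wide and 400 mm long, fixed; same origin and axes as the track. Somewhere under it, unseen, is the tight spot: the marker always has to be pushed at least 35 mm, and up to about 165 mm, before the car meets it. There the car's resistance climbs by about 2 N for every mm (springy: it gives back when the car retreats).
- car: Blue car, 54 mm wide (x), 130 mm long (y), deck top 36 mm above the bench. It can only slide along the track's y, and stays where it is left (drag about 2 N; about 3 N once it also pushes the marker). Origin at the centre of its underside, 16 mm above the bench; axes as the track's.
- car_grip (a point): Centre of the upper part of the car's black rubber grip block, 65 mm above the bench. The block is 24 mm by 24 mm (x, y) and stands from 36 to 80 mm above the bench; it sits 20 mm ahead (+y) of the car's centre. Axes as the track's.
- car_nose (a point): Middle of the car's front face, 65 mm ahead (+y) of the car's centre, 26 mm above the bench; this face pushes the marker. Axes as the track's.
- marker: Orange marker slide, 54 mm wide, 16 mm long (y), from 16 to 46 mm above the bench, ahead of the car in the same track. It stays where it is pushed (drag about 1 N). Origin at the bottom centre of its back face, the face towards the car; so the gap to the car is its y minus the car nose's y along the track. Axes as the track's.
- lock (a joint): Angle of the red lock lever on the rear of the car, in rad. About 0 to 0.15 at the start, leaning to the track's -x side (roughly towards the robot); 0.6 upright; 1.2 fully over to the +x side, against its stop. It turns about an axis along the track, 40 mm above the bench and 45 mm behind (-y) the car's centre, and stays where it is left (about 2 N at mid-length).
- lock_tip (a point): Axis of the round end of the red lever, 44 mm from its pivot. The lever is 16 mm wide (along y) and 8 mm thick, its round end 14 mm thick; about 76 mm above the bench when it leans, 84 mm when upright.
- carabiner1: Scuffed black carabiner lying flat, 110 mm by 65 mm, 11 to 15 mm high, beyond the track. Origin at the centre of its underside. Bystander.
- carabiner2: Same kind of carabiner, lying on the robot's side of the track. Bystander.
- carabiner3: Same kind of carabiner, lying farther out. Bystander.
- swivel: Brass swivel eye standing on its 34 mm round foot, 61 mm high. Origin at the centre of its underside. Bystander.
- pulley: Silver pulley wheel lying flat, 64 mm across, 26 mm high. Origin at the centre of its underside. Bystander.
- gauge: Blue plastic spring gauge lying flat, body 150 mm by 34 mm by 24 mm with wire hooks at its ends. Origin at the centre of its underside. Bystander.

How it is judged:
By the outcome, as a careful person would: the job done as asked, in the order asked, and still so for the second after the job is handed in, with the robot touching nothing.
It also fails if it takes over 70 s, if anything falls off the work surface, if the arm or the gripper's body presses on something with over 40 N, if the wrist force passes 120 N, or if a joint passes its speed limit or range.

### The arm

A 6-joint arm with a two-finger parallel gripper is mounted at the origin on the work surface. World frame = base frame: x ahead of the robot, y to its left, z up, the work surface at z = 0. Lengths are in m, angles in rad, forces in N, time in s.
With the tool pointing down it reaches from about 0.35 to 0.975 m from the base axis. Payload 4.9 kg.
Tool frame: the origin (TCP) lies on the front face of the gripper's body, between the roots of the fingers; the fingertips stand ctrl.finger_overhang ahead of it and the grasp point (between the pads) lies 54 mm ahead of it (ctrl.finger_overhang is the distance from the TCP to the fingertips, in m); z points along the fingers, y is the line along which they close (so a half turn about z gives the same grasp; the last joint's range is limited). The gripper opens to 85 mm and grips with 20 to 120 N. Pads are 22 mm wide; open, the fingers measure 114 mm over their backs; the gripper's body (76 mm by 85 mm) begins 54 mm behind the grasp point. The pads swing forward as they close: fully open they stand 13 mm farther back than shut.
Start: joints at [1.113, 0.053, 1.613, -0, 1.476, -0.119], TCP at [0.208, 0.589, 0.304] pointing down, gripper open.
Joint ranges: [-3.01, 3.01], [-1.01, 2.22], [0.06, 2.58], [-1.02, 4.17], [0.09, 2.62], [-3.14, 3.14]. Speed limits (rad/s): [2.57, 2.57, 3.14, 3.14, 3.14, 3.14].

### API

Orientations are given as a rotation vector (axis times angle).
In Python, from station import ctrl, vision gives the robot as it stands. The module is installed in compiled form; this text tells all that it offers.
- The arm moves only by the tool drive_tool, never from a script. Its argument "rows" is a list of rows, each a list of 2 entries, a list of its own where there are three numbers: the shift along the tool's x, y, z in m, then the turn about the tool's z in rad. A call has 1 to 10 rows; each row shifts and turns the commanded pose from where the row before left it, along the tool's axes as they then stand; what a row does not reach is not made up. A row lasts 1/10 s, in which the tool goes at most 50 mm and 8.59 degrees, less where a joint would pass 70% of its speed; a pose out of reach is approached as far as the arm can. A call with a gripper value outside its range is refused whole. "jaw" is the closure, from 0 (fully open) to 1 (shut), set as the call begins (left out, the last holds). The fingers move at their own pace and stop on an object; "grip_force" is the grip in N (left out, the last holds). Time passes only in rows, so rows that do not move let the fingers close. It gives the time, the measured TCP pose, the force, the opening and the grip force at its end, in the units of the state.
- ctrl.get_obs(): the state, without advancing time (a new reading comes with each control period).
- vision.get_image(name): name is "side" or "top" or "wrist"; returns a dict with "image" (384x512x3 uint8, blue, green, red), "vertical_fov" (degrees; the focal length in pixels is half the picture's height over the tangent of half this angle, whatever the lens; pixels are square), "cx", "cy" (the principal point, pixels), "R" (3x3) and "t" (3): a world point X has camera coordinates R X + t. Camera axes: x right, y down, z forward; pixel columns grow to the right and rows downward; lengths in m; the calibration is good to about 2 mm. A picture is of the moment at which its call begins. There is no depth.
- ctrl.finish_job(): hands the job in; it is judged then, once.
The state is a dict: "t": time; "q": joint angles; "dq": joint speeds; "effort": joint torques, N m; "tool_pos": TCP position; "tool_rot": TCP orientation; "contact_force": force on the tool from outside, world axes, zero at the start; "wrist_torque": the same for the moment, N m; "opening": finger opening in m; "grip_force": force on a finger pad.
Only numpy, scipy, OpenCV 4.12 (cv2) and the standard library are available. Lean on these libraries where they do the work, as an engineer would, in place of code of your own. Each camera call takes 0.05 s, during which the arm holds its last target. There are 200 camera calls.

## Working session

There is one attempt and no reset: what is moved stays moved. The work goes in short steps, Python scripts to look and compute and a tool call to move; the robot and the scene stay as the last step left them, time stands still between calls to the robot, and variables do not carry over. Pictures are saved under pics/ and viewed, at most 10 in all, crops included, and the job is handed in when it is done.

Besides the shell and the picture viewer there is one more tool, called as name([rows], argument=value, ...), one row to a line, values as JSON. drive_tool: Moves the arm, as the interface text tells. Its arguments: {"type":"object","properties":{"rows":{"type":"array","items":{"type":"array"}},"jaw":{"type":"number"},"grip_force":{"type":"number"}},"required":["rows"]}

```bash
mkdir -p pics; cat > h.py <<'E'
import numpy as np, cv2
from station import ctrl, vision
def ray(c,u,v,z):
    f=c["image"].shape[0]/2/np.tan(np.radians(c["vertical_fov"])/2)
    R=np.array(c["R"]);t=np.array(c["t"])
    d=R.T@np.array([(u-c["cx"])/f,(v-c["cy"])/f,1.]);o=-R.T@t
    return o+d*(z-o[2])/d[2]
def proj(c,X):
    f=c["image"].shape[0]/2/np.tan(np.radians(c["vertical_fov"])/2)
    p=np.array(c["R"])@np.array(X)+np.array(c["t"]);return f*p[:2]/p[2]+[c["cx"],c["cy"]]
E
python3 - <<'E'
from h import *
ims=[]
for n in("top","side"):
    c=vision.get_image(n);ims.append(c["image"]);print(n,c["vertical_fov"],c["cx"],c["cy"],np.round(-np.array(c["R"]).T@c["t"],3),np.round(c["R"],2).tolist())
    cv2.imwrite(f"pics/{n}0.png",c["image"])
o=ctrl.get_obs();print(o);print(ctrl.finger_overhang)
E
```

```text
top 51.611672752979096 258.5297927478198 190.76718591596972 [0.364 0.003 1.226] [[0.03, -1.0, 0.01], [-0.98, -0.03, -0.18], [0.18, -0.01, -0.98]]
side 49.171946772025734 254.04448953155415 190.13403914410208 [ 0.087 -0.744  0.917] [[0.82, -0.58, -0.01], [-0.4, -0.55, -0.73], [0.41, 0.6, -0.68]]
{'t': 0.1, 'q': array([ 1.11300388e+00,  5.33068538e-02,  1.61411911e+00, -3.75575638e-05,
        1.47601916e+00, -1.18976669e-01]), 'dq': array([ 1.32346125e-03, -1.27582188e-03, -3.22478543e-03,  9.11852665e-04,
       -7.14026967e-04, -5.28274602e-05]), 'effort': array([ 1.38789542e-04, -3.94904280e+01, -3.71363640e+01, -1.22850406e-04,
        3.86977452e-03, -9.53107161e-06]), 'tool_pos': array([0.20753775, 0.58909099, 0.30279836]), 'tool_rot': array([-5.29580022e-01, -3.09613576e+00,  2.80596005e-03]), 'contact_force': array([ 0.26367023, -0.03901105,  0.41907883]), 'wrist_torque': array([ 0.049503  , -0.00824372, -0.00032306]), 'grip_force': 0.0, 'opening': 0.08536050952158228}
0.0726
```

View pics/top0.png

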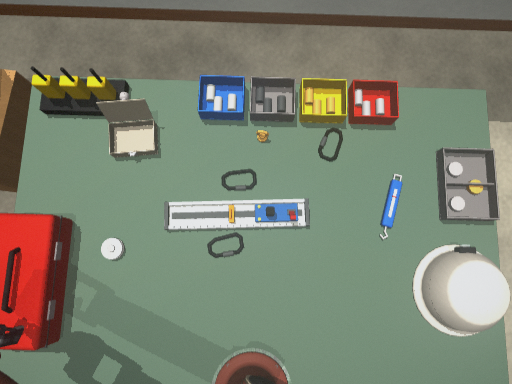

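View pics/side0.png

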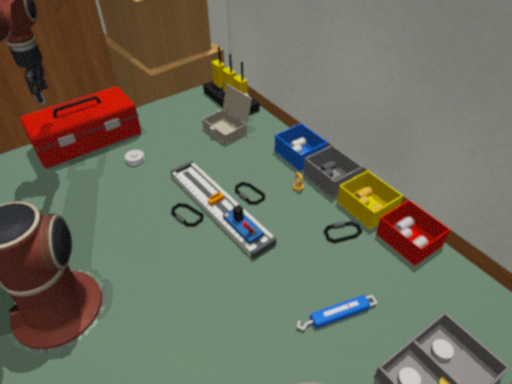

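The top view shows the track across (166,215)–(307,213), with the marker near (232,214), the grip near (270,212) and the red lever near (293,215). The side view agrees: the car is nearer the camera and the marker is towards world +y.

```bash
cat >> h.py <<'E'
def masks(c,box):
    b=c["image"];u0,v0,u1,v1=box
    hsv=cv2.cvtColor(b,cv2.COLOR_BGR2HSV);roi=np.zeros(b.shape[:2],np.uint8);roi[v0:v1,u0:u1]=255
    H,S,V=cv2.split(hsv)
    m={"orange":(H>8)&(H<25)&(S>150)&(V>90),"red":((H<6)|(H>172))&(S>140)&(V>60),"blue":(H>100)&(H<125)&(S>120)&(V>60)}
    return {k:(v.astype(np.uint8)*255)&roi for k,v in m.items()},hsv
def biggest(m):
    cs,_=cv2.findContours(m,cv2.RETR_EXTERNAL,cv2.CHAIN_APPROX_NONE);return max(cs,key=cv2.contourArea)
E
python3 - <<'E'
from h import *
c=vision.get_image("top")
m,hsv=masks(c,(160,192,315,236))
for k,z in(("orange",.046),("red",.076),("blue",.036)):
    p=biggest(m[k]);r=cv2.minAreaRect(p);print(k,r,np.round(ray(c,*r[0],z),4),[np.round(ray(c,*q,z)[:2],4).tolist() for q in cv2.boxPoints(r)])
V=hsv[:,:,2];S=hsv[:,:,1]
# track: bright low-sat rails
g=np.zeros(V.shape,np.uint8);g[192:236,160:315]=((V>120)&(S<70))[192:236,160:315]*255
pts=cv2.findNonZero(g);r=cv2.minAreaRect(pts);print("rails",r,[np.round(ray(c,*q,.026)[:2],4).tolist() for q in cv2.boxPoints(r)])
k=np.zeros(V.shape,np.uint8);k[200:228,255:285]=(V<45)[200:228,255:285]*255
p=biggest(k);r=cv2.minAreaRect(p);print("grip",r,np.round(ray(c,*r[0],.08),4))
s=c["image"][190:240,160:315];cv2.imwrite("pics/top1.png",cv2.resize(s,None,fx=5,fy=5,interpolation=cv2.INTER_CUBIC))
c=vision.get_image("side");s=c["image"][155:260,165:280];cv2.imwrite("pics/side1.png",cv2.resize(s,None,fx=5,fy=5,interpolation=cv2.INTER_CUBIC))
E
```

```text
orange ((231.0, 213.0), (4.0, 16.0), 0.0) [0.5074 0.0732 0.046 ] [[0.4833, 0.0782], [0.5314, 0.0802], [0.5317, 0.0682], [0.4837, 0.0663]]
red ((292.5, 215.0), (6.0, 5.0), 90.0) [ 0.503  -0.1078  0.076 ] [[0.5116, -0.1004], [0.512, -0.115], [0.4945, -0.1152], [0.4941, -0.1006]]
blue ((275.8913879394531, 212.13255310058594), (17.21685028076172, 42.26833724975586), 88.15238952636719) [ 0.5151 -0.0614  0.036 ] [[0.5374, 0.0039], [0.5453, -0.124], [0.493, -0.1262], [0.4853, 0.0007]]
rails ((237.0, 213.5), (43.0, 154.0), 90.0) [[0.5683, 0.2938], [0.582, -0.1779], [0.4503, -0.1782], [0.4375, 0.2846]]Traceback (most recent call last):
  File "<stdin>", line 11, in <module>
  File "h.py", line 18, in biggest
    cs,_=cv2.findContours(m,cv2.RETR_EXTERNAL,cv2.CHAIN_APPROX_NONE);return max(cs,key=cv2.contourArea)
                                                                            ~~~^^^^^^^^^^^^^^^^^^^^^^^^
ValueError: max() iterable argument is empty
```

```bash
python3 - <<'E'
from h import *
for n,(u0,v0,u1,v1) in(("top",(160,190,315,240)),("side",(165,155,280,260))):
    c=vision.get_image(n);cv2.imwrite(f"pics/{n}1.png",cv2.resize(c["image"][v0:v1,u0:u1],None,fx=5,fy=5,interpolation=cv2.INTER_CUBIC))
c=vision.get_image("top");hsv=cv2.cvtColor(c["image"],cv2.COLOR_BGR2HSV);V=hsv[:,:,2]
print(V[200:226,262:282:1].tolist().__str__()[:0]); print(V[206:220,260:284])
cw=vision.get_image("wrist");print(cw["vertical_fov"],-np.array(cw["R"]).T@cw["t"],np.round(cw["R"],2))
E
```

```text
[[198 211 214 211 209 210 211 157 150 149 150 150 153 172 209 213 210 210
  212 211 209 211 213 209]
 [157 211 210 212 209 211 142  93  88  86  89  90  90 105 157 209 208 210
  210 210 209 212 211 213]
 [193 213 212 210 208 210  86  80  75  75  77  77  78  75 127 209 209 209
  211 213 213 209 213 212]
 [208 209 209 212 209 182  79  78  75  81  77  79  76  77 128 211 212 209
  211 212 211 213 210 212]
 [208 209 212 210 211 172  77  78  79  78  77  77  75  78 109 209 212 211
  209 210 211 212 211 213]
 [209 209 210 212 212 204  77  78  75  78  76  76  80  77 102 210 213 209
  212 212 209 210 210 211]
 [209 210 209 211 213 212  79  78  75  78  78  78  79  78 101 166 213 212
  211 211 210 209 208 210]
 [208 211 212 211 209 213  79  78  77  77  79  79  80  78 100 147 170 212
  213 213 209 209 211 211]
 [211 213 210 210 208 211  78  73  73  71  71  72  73  70 112 149 146 211
  210 211 207 206 208 209]
 [212 213 213 213 212 212  78  70  70  69  70  69  69  76 139 147 145 207
  211 211 211 210 212 212]
 [211 213 215 213 210 212 190 115 110 110 108 110 111 133 148 149 146 209
  212 211 212 212 213 211]
 [171 210 213 213 210 211 213 143 141 139 140 141 142 148 148 149 150 212
  212 213 210 211 212 210]
 [220 209 208 211 210 211 213 198 149 148 148 147 148 149 149 150 148 211
  212 212 213 214 210 209]
 [230 208 213 211 211 213 212 213 200 150 149 148 150 147 150 149 196 212
  212 213 211 211 212 211]]
68.68073681712913 [0.12827363 0.61811978 0.37276299] [[ 0.33  0.94 -0.  ]
 [ 0.89 -0.31  0.33]
 [ 0.31 -0.11 -0.95]]
```

View pics/top1.png

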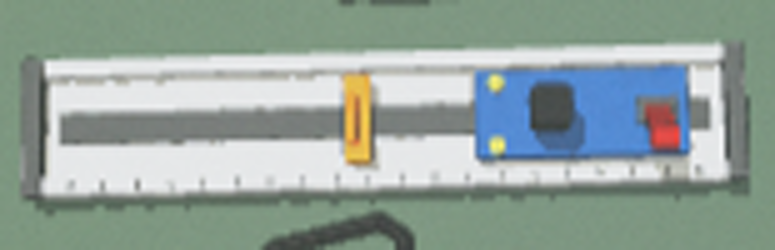

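The enlarged top view shows the track end blocks at crop x≈22–44 and 724–746. The marker is at crop (357,117), the black grip top at (551,107), and the red lever lies towards the bottom (robot side) at (663,127).

```bash
python3 - <<'E'
from h import *
from scipy.spatial.transform import Rotation as Ro
c=vision.get_image("top")
P=lambda x,y,z:ray(c,x/5-.4+160,y/5-.4+190,z)
A=[P(22,57,.03),P(22,197,.03),P(744,42,.03),P(746,190,.03)]
print(np.round(A,4))
ctr=np.mean(A,0);a=(A[0]+A[1]-A[2]-A[3])/2;ang=np.arctan2(a[1],a[0]);print("ctr",ctr,"len",np.hypot(*a[:2]),"yawdir",np.degrees(ang), np.linalg.norm(A[0]-A[1]))
d=np.array([np.cos(ang),np.sin(ang)]);n=np.array([d[1],-d[0]])
T=lambda p:np.round([n@(p[:2]-ctr[:2]),d@(p[:2]-ctr[:2])],4)
g=P(551,107,.08);print("grip",g,T(g))
print("car front/back deck",T(P(476,115,.036)),T(P(689,113,.036)))
print("marker top",T(P(357,117,.046)),"lever tip",P(664,134,.08),T(P(664,134,.08)))
print("guide ends",T(P(60,129,.012)),T(P(710,112,.012)))
o=ctrl.get_obs();R=Ro.from_rotvec(o["tool_rot"]).as_matrix();print(np.round(R,3))
E
```

```text
[[ 0.5402  0.2788  0.03  ]
 [ 0.4554  0.273   0.03  ]
 [ 0.5622 -0.1602  0.03  ]
 [ 0.4718 -0.1618  0.03  ]]
ctr [0.5074094  0.05743454 0.03      ] len 0.43732812868067206 yawdir 92.50972753452162 0.08499081031477691
grip [ 0.51236344 -0.04122192  0.08      ] [ 0.0006 -0.0988]
car front/back deck [ 0.0021 -0.0554] [ 0.0013 -0.184 ]
marker top [0.0007 0.0158] lever tip [ 0.49845951 -0.10715258  0.08      ] [-0.0161 -0.164 ]
guide ends [0.0003 0.1994] [ 0.0047 -0.1997]
[[-0.943  0.332 -0.   ]
 [ 0.332  0.943 -0.   ]
 [ 0.    -0.    -1.   ]]
```

drive_tool([
  [[0,0,0],-0.1275],
  [[0,0,0],-0.1275],
  [[0,0,0],-0.1275],
  [[-0.018,-0.043,0],0],
  [[-0.018,-0.043,0],0],
  [[-0.018,-0.043,0],0],
  [[-0.018,-0.043,0],0],
  [[-0.018,-0.043,0],0],
  [[-0.018,-0.043,0],0],
  [[-0.018,-0.043,0],0],
], jaw=0.35)

```text
t: 1.4
tool_pos: [0.3471, 0.2926, 0.3042]
tool_rot: [-0.07, 3.14, 0.001]
contact_force: [0.7, 0.2, 0.4]
opening: 0.0558
grip_force: 0.0
```

drive_tool([
  [[-0.018,-0.043,0],0],
  [[-0.018,-0.043,0],0],
  [[-0.018,-0.043,0],0],
  [[-0.018,-0.043,0],0],
  [[-0.018,-0.043,0],0],
  [[-0.018,-0.043,0],0],
  [[0,0,0],0],
  [[0,0,0],0],
])

```text
t: 2.2
tool_pos: [0.4661, 0.0403, 0.3039]
tool_rot: [0.065, -3.141, -0.001]
contact_force: [-0.9, -0.3, 0.2]
opening: 0.0555
grip_force: 0.0
```

```bash
cat >> h.py <<'E'
from scipy.spatial.transform import Rotation as Ro
ANG=np.radians(92.5);CTR=np.array([.5074,.0574]);d=np.array([np.cos(ANG),np.sin(ANG)]);n=np.array([d[1],-d[0]])
T=lambda p:np.round([n@(np.array(p[:2])-CTR),d@(np.array(p[:2])-CTR)],4)
def st():
    o=ctrl.get_obs();R=Ro.from_rotvec(o["tool_rot"]).as_matrix()
    print("t",round(o["t"],2),"tcp",np.round(o["tool_pos"],4),"track",T(o["tool_pos"]),"yaw_y",round(np.degrees(np.arctan2(R[1,1],R[0,1])),2),"tilt",np.round(R[2],4),"open",round(o["opening"],4),"F",np.round(o["contact_force"],2));return o
E
python3 - <<'E'
from h import *
st();c=vision.get_image("wrist");cv2.imwrite("pics/w1.png",c["image"])
E
```

```text
t 2.2 tcp [0.4661 0.0403 0.3039] track [-0.042  -0.0153] yaw_y 92.36 tilt [ 3.e-04  5.e-04 -1.e+00] open 0.0555 F [-0.89 -0.35  0.18]
```

View pics/w1.png

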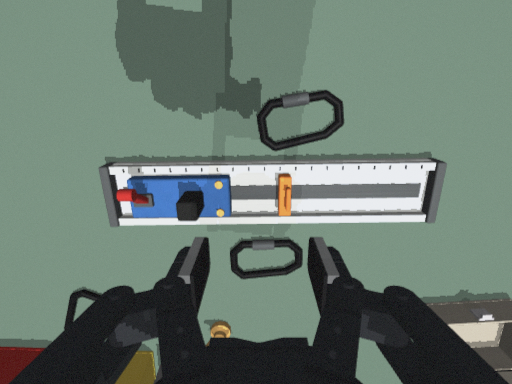

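The wrist view shows the whole track, with end blocks at x≈101–118 and 424–442. The car deck spans (131,177)–(230,215), the grip is near (188,205), the marker near (285,195), and the red lever tip near (125,196).

```bash
python3 - <<'E'
from h import *
c=vision.get_image("wrist")
A=[ray(c,*p,.03) for p in((103,166),(109,226),(442,158),(437,222))]
print(np.round(A,4));ce=np.mean(A,0);a=(A[2]+A[3]-A[0]-A[1])/2;print("ctr",ce,np.degrees(np.arctan2(a[1],a[0])),np.hypot(*a[:2]))
m,hsv=masks(c,(95,150,450,235))
for k,z in(("orange",.046),("red",.078),("blue",.036)):
    x,y,w,h=cv2.boundingRect(biggest(m[k]));print(k,x,y,w,h,T(ray(c,x,y+h/2,z)),T(ray(c,x+w,y+h/2,z)),T(ray(c,x+w/2,y+h,z)))
print(hsv[196:224:2,174:206:2,2])
q=st()
for y in(-.0995,):
    X=np.r_[CTR+d*y,.08];print("pred grip top px",proj(c,X),[np.round(proj(c,np.r_[CTR+d*(y+b)+n*a,.08])) for a,b in((-.012,-.012),(-.012,.012),(.012,-.012),(.012,.012))])
E
```

```text
[[ 0.4759 -0.1523  0.03  ]
 [ 0.5593 -0.1556  0.03  ]
 [ 0.4478  0.27    0.03  ]
 [ 0.5348  0.2856  0.03  ]]
ctr [0.50445924 0.06191958 0.03      ] 93.48758352806784 0.4324773419065521
orange 278 175 13 41 [-0.0068  0.011 ] [-0.0067  0.0271] [0.021  0.0199]
red 115 189 32 14 [-0.0181 -0.1737] [-0.0181 -0.1379] [-0.0097 -0.157 ]
blue 127 176 103 42 [-0.0014 -0.1814] [-0.0012 -0.0496] [ 0.0282 -0.1183]
[[205 207 138  85  27  29  24  29  23  23  27  24  27  25  87 179]
 [202 203 117  30  31  30  23  28  28  27  23  24  22  26  88 182]
 [202 194  30  32  24  26  27  26  28  29  26  24  20  21  72 184]
 [200  58  39  32  36  32  35  34  28  30  24  24  31  20  49 182]
 [189  45  46  44  47  46  49  50  43  44  36  21  15  28  53 178]
 [191  48  52  48  53  52  50  50  49  43  43  23  13  32  53 182]
 [191  45  50  50  50  51  52  52  49  42  42  23  21  20 102 179]
 [196  51  48  52  49  52  45  53  50  43  45  28  21  42 180 176]
 [203  58  51  51  50  50  50  52  47  45  44  30  22 104 181 175]
 [204  89  49  52  49  45  51  47  47  46  45  24  41 182 178 178]
 [195 104  53  53  50  52  46  48  47  49  42  34  91 157 162 157]
 [214 177  48  51  50  48  48  51  50  45  44  43 226 215 216 229]
 [238 234 129  76  74 105 103 103 102  99 102 185 237 227 227 229]
 [237 237 238 238 238 239 239 239 239 239 239 239 237 227 228 228]]
t 2.3 tcp [0.4656 0.0418 0.3038] track [-0.0424 -0.0138] yaw_y 92.55 tilt [ 2.e-04  4.e-04 -1.e+00] open 0.0553 F [-0.86  0.61 -0.28]
pred grip top px [182.32395062 211.55305004] [array([171., 202.]), array([192., 202.]), array([173., 221.]), array([194., 221.])]
```

drive_tool([
  [[-0.015,-0.028,0],-0.009],
  [[-0.015,-0.028,0],0],
  [[-0.014,-0.028,0],0],
  [[0,0,0.035],0],
  [[0,0,0.035],0],
  [[0,0,0.035],0],
  [[0,0,0.03],0],
  [[0,0,0],0],
  [[0,0,0],0],
])

```text
t: 3.2
tool_pos: [0.514, -0.0393, 0.1692]
tool_rot: [0.086, -3.14, -0.0]
contact_force: [0.5, -0.0, 0.3]
opening: 0.0558
grip_force: 0.0
```

```bash
python3 - <<'E'
from h import *
st();c=vision.get_image("wrist");cv2.imwrite("pics/w2.png",c["image"])
E
```

```text
t 3.2 tcp [ 0.514  -0.0393  0.1692] track [ 0.0023 -0.0969] yaw_y 93.14 tilt [ 5.e-04  2.e-04 -1.e+00] open 0.0558 F [ 0.51 -0.01  0.34]
```

View pics/w2.png

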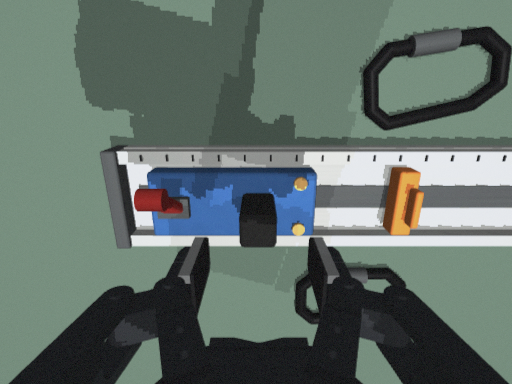

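The grip top at (258,220) is centred between the fingertips, which are near x≈200 and 318, and the track runs parallel to the image rows. I'll go down and close.

drive_tool([
  [[0,0,0.015],0],
  [[0,0,0.015],0],
  [[0,0,0.01],0],
  [[0,0,0.01],0],
  [[0,0,0],0],
  [[0,0,0],0],
])

```text
t: 3.85
tool_pos: [0.5139, -0.0406, 0.1185]
tool_rot: [0.082, -3.14, -0.0]
contact_force: [0.0, 0.8, 1.0]
opening: 0.0556
grip_force: 0.0
```

drive_tool([
  [[0,0,0],0],
  [[0,0,0],0],
  [[0,0,0],0],
  [[0,0,0],0],
  [[0,0,0],0],
  [[0,0,0],0],
  [[0,0,0],0],
], jaw=1, grip_force=40)

```text
t: 4.55
tool_pos: [0.5145, -0.0406, 0.1197]
tool_rot: [-0.083, 3.139, -0.0]
contact_force: [-2.5, 1.1, 5.8]
opening: 0.0235
grip_force: 40.8
```

```bash
python3 - <<'E'
from h import *
st()
E
```

```text
t 4.55 tcp [ 0.5145 -0.0406  0.1197] track [ 0.0028 -0.0982] yaw_y 93.02 tilt [-1.1e-03 -2.0e-04 -1.0e+00] open 0.0235 F [-2.52  1.1   5.77]
```

drive_tool([
  [[0,0.006,0],0],
  [[0,0.009,0],0],
  [[0,0.009,0],0],
  [[0,0.009,0],0],
  [[0,0.009,0],0],
  [[0,0.009,0],0],
  [[0,0.009,0],0],
  [[0,0,0],0],
  [[0,0,0],0],
])

```text
t: 5.45
tool_pos: [0.5112, 0.0201, 0.1197]
tool_rot: [-0.083, 3.14, 0.001]
contact_force: [-2.5, 1.9, 7.1]
opening: 0.0234
grip_force: 41.0
```

drive_tool([
  [[0,0.005,0],0],
  [[0,0.005,0],0],
  [[0,0.005,0],0],
  [[0,0.005,0],0],
  [[0,0.005,0],0],
  [[0,0,0],0],
  [[0,0,0],0],
])

```text
t: 6.15
tool_pos: [0.5099, 0.0446, 0.1197]
tool_rot: [-0.083, 3.14, -0.0]
contact_force: [-1.8, -0.7, 5.7]
opening: 0.0233
grip_force: 41.0
```

```bash
python3 - <<'E'
from h import *
st()
E
```

```text
t 6.15 tcp [0.5099 0.0446 0.1197] track [ 0.002  -0.0129] yaw_y 93.03 tilt [-8.e-04 -2.e-04 -1.e+00] open 0.0233 F [-1.78 -0.7   5.73]
```

drive_tool([
  [[0,0.002,0],0],
  [[0,0.002,0],0],
  [[0,0.002,0],0],
  [[0,0.002,0],0],
  [[0,0,0],0],
])

```text
t: 6.65
tool_pos: [0.5095, 0.0522, 0.1197]
tool_rot: [-0.083, 3.14, -0.002]
contact_force: [-2.2, -2.3, 6.0]
opening: 0.0231
grip_force: 41.0
```

drive_tool([
  [[0,0.001,0],0],
  [[0,0.001,0],0],
  [[0,0.001,0],0],
  [[0,0.001,0],0],
])

```text
t: 7.05
tool_pos: [0.5093, 0.0559, 0.1197]
tool_rot: [-0.083, 3.14, -0.002]
contact_force: [-2.6, -2.9, 6.2]
opening: 0.0236
grip_force: 41.0
```

Drag reads about −3 N in y while moving. I'll continue in 4 mm steps, checking the force each time.

drive_tool([
  [[0,0.001,0],0],
  [[0,0.001,0],0],
  [[0,0.001,0],0],
  [[0,0.001,0],0],
])

```text
t: 7.45
tool_pos: [0.5091, 0.0599, 0.1197]
tool_rot: [-0.083, 3.14, -0.002]
contact_force: [-2.7, -3.5, 6.5]
opening: 0.0233
grip_force: 41.0
```

drive_tool([
  [[0,0.001,0],0],
  [[0,0.001,0],0],
  [[0,0.001,0],0],
  [[0,0.001,0],0],
])

```text
t: 7.85
tool_pos: [0.5089, 0.0639, 0.1197]
tool_rot: [-0.083, 3.14, -0.002]
contact_force: [-1.9, -3.6, 6.8]
opening: 0.0236
grip_force: 41.0
```

drive_tool([
  [[0,0.001,0],0],
  [[0,0.001,0],0],
  [[0,0.001,0],0],
  [[0,0.001,0],0],
])

```text
t: 8.25
tool_pos: [0.5086, 0.0679, 0.1197]
tool_rot: [-0.083, 3.14, -0.002]
contact_force: [-2.0, -3.0, 6.3]
opening: 0.0239
grip_force: 41.0
```

drive_tool([
  [[0,0.001,0],0],
  [[0,0.001,0],0],
  [[0,0.001,0],0],
  [[0,0.001,0],0],
])

```text
t: 8.65
tool_pos: [0.5084, 0.0719, 0.1197]
tool_rot: [-0.083, 3.14, -0.002]
contact_force: [-1.9, -3.7, 6.3]
opening: 0.0239
grip_force: 41.0
```

drive_tool([
  [[0,0.001,0],0],
  [[0,0.001,0],0],
  [[0,0.001,0],0],
  [[0,0.001,0],0],
])

```text
t: 9.05
tool_pos: [0.5082, 0.0759, 0.1197]
tool_rot: [-0.083, 3.14, -0.002]
contact_force: [-1.5, -3.7, 6.7]
opening: 0.0238
grip_force: 41.0
```

drive_tool([
  [[0,0.001,0],0],
  [[0,0.001,0],0],
  [[0,0.001,0],0],
  [[0,0.001,0],0],
])

```text
t: 9.45
tool_pos: [0.508, 0.0799, 0.1197]
tool_rot: [-0.083, 3.14, -0.002]
contact_force: [-2.1, -3.5, 6.2]
opening: 0.0238
grip_force: 41.0
```

drive_tool([
  [[0,0.001,0],0],
  [[0,0.001,0],0],
  [[0,0.001,0],0],
  [[0,0.001,0],0],
])

```text
t: 9.85
tool_pos: [0.5078, 0.0839, 0.1197]
tool_rot: [-0.083, 3.14, -0.002]
contact_force: [-1.1, -3.1, 6.5]
opening: 0.0234
grip_force: 41.0
```

drive_tool([
  [[0,0.001,0],0],
  [[0,0.001,0],0],
  [[0,0.001,0],0],
  [[0,0.001,0],0],
])

```text
t: 10.25
tool_pos: [0.5075, 0.0879, 0.1197]
tool_rot: [-0.083, 3.14, -0.002]
contact_force: [-2.9, -3.8, 6.1]
opening: 0.0233
grip_force: 41.0
```

drive_tool([
  [[0,0.001,0],0],
  [[0,0.001,0],0],
  [[0,0.001,0],0],
  [[0,0.001,0],0],
])

```text
t: 10.65
tool_pos: [0.5074, 0.0919, 0.1197]
tool_rot: [-0.083, 3.14, -0.002]
contact_force: [-2.3, -3.1, 6.8]
opening: 0.0233
grip_force: 41.0
```

drive_tool([
  [[0,0.0009,0],0],
  [[0,0.0009,0],0],
  [[0,0.0009,0],0],
  [[0,0.0009,0],0],
  [[0,0.0009,0],0],
])

```text
t: 11.15
tool_pos: [0.5071, 0.0964, 0.1197]
tool_rot: [-0.083, 3.14, -0.002]
contact_force: [-2.2, -3.0, 7.4]
opening: 0.0239
grip_force: 41.0
```

drive_tool([
  [[0,0.0009,0],0],
  [[0,0.0009,0],0],
  [[0,0.0009,0],0],
  [[0,0.0009,0],0],
  [[0,0.0009,0],0],
])

```text
t: 11.65
tool_pos: [0.5069, 0.1004, 0.1197]
tool_rot: [-0.083, 3.14, -0.005]
contact_force: [-3.2, -6.9, 6.8]
opening: 0.0236
grip_force: 41.0
```

drive_tool([
  [[0,0.0005,0],0],
  [[0,0.0005,0],0],
])

```text
t: 11.85
tool_pos: [0.5069, 0.101, 0.1197]
tool_rot: [-0.083, 3.14, -0.006]
contact_force: [-1.6, -7.5, 7.1]
opening: 0.0233
grip_force: 41.0
```

drive_tool([
  [[0,0.0005,0],0],
  [[0,0.0005,0],0],
  [[0,0,0],0],
])

```text
t: 12.15
tool_pos: [0.5068, 0.1018, 0.1197]
tool_rot: [-0.083, 3.14, -0.007]
contact_force: [-2.6, -8.7, 7.5]
opening: 0.0232
grip_force: 41.0
```

drive_tool([
  [[0,0.0005,0],0],
  [[0,0.0005,0],0],
  [[0,0,0],0],
])

```text
t: 12.45
tool_pos: [0.5068, 0.1025, 0.1197]
tool_rot: [-0.083, 3.14, -0.008]
contact_force: [-2.6, -10.7, 6.8]
opening: 0.0235
grip_force: 41.0
```

The force rose about 7 N over the drag at ~2 N/mm, so the car clearly binds. I'll back off about 15 mm in slow rows.

drive_tool([
  [[0,-0.001,0],0],
  [[0,-0.002,0],0],
  [[0,-0.002,0],0],
  [[0,-0.003,0],0],
  [[0,-0.003,0],0],
  [[0,-0.003,0],0],
  [[0,-0.002,0],0],
  [[0,-0.001,0],0],
  [[0,0,0],0],
  [[0,0,0],0],
])

```text
t: 13.45
tool_pos: [0.5076, 0.0877, 0.1197]
tool_rot: [-0.083, 3.14, 0.001]
contact_force: [-1.8, 0.3, 6.0]
opening: 0.0233
grip_force: 41.1
```

```bash
python3 - <<'E'
from h import *
st();c=vision.get_image("wrist");cv2.imwrite("pics/w3.png",c["image"])
m,_=masks(c,(60,120,512,260))
for k,z in(("orange",.046),("blue",.036),("red",.076)):
    x,y,w,h=cv2.boundingRect(biggest(m[k]));print(k,x,y,w,h,T(ray(c,x,y+h/2,z)),T(ray(c,x+w,y+h/2,z)))
t=vision.get_image("top");m,_=masks(t,(160,192,315,236))
for k,z in(("orange",.046),("blue",.036)):
    x,y,w,h=cv2.boundingRect(m[k]);print(k,x,y,w,h,T(ray(t,x,y+h/2,z)),T(ray(t,x+w,y+h/2,z)))
E
```

```text
t 13.45 tcp [0.5076 0.0877 0.1197] track [0.0015 0.0302] yaw_y 93.02 tilt [-7.e-04  4.e-04 -1.e+00] open 0.0233 F [-1.81  0.27  6.01]
orange 345 186 42 74 [-0.0143  0.0796] [-0.0145  0.1031]
blue 116 186 217 74 [-0.0083 -0.0543] [-0.0094  0.0758]
red 85 224 77 30 [-0.0197 -0.0474] [-0.02   -0.0126]
orange 203 214 15 9 [-0.0145  0.0991] [-0.0152  0.0546]
blue 213 204 43 18 [0.0028 0.0705] [ 0.0008 -0.0589]
```

View pics/w3.png

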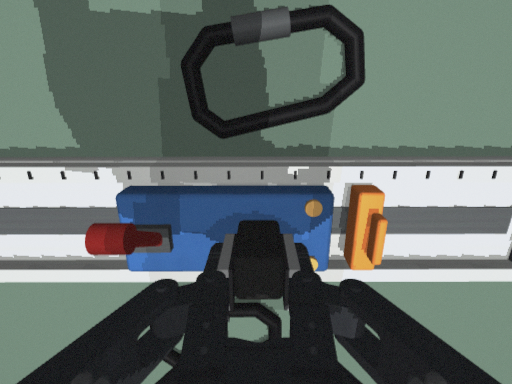

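The view shows the car nose at col 333 and the marker's back bottom edge at col ~346, a gap of about 14–15 mm, matching the 14.8 mm tool retreat. I'll release and rise.

drive_tool([
  [[0,0,0],0],
  [[0,0,0],0],
  [[0,0,0],0],
  [[0,0,0],0],
  [[0,0,0],0],
], jaw=0.35)

```text
t: 14.05
tool_pos: [0.5071, 0.0873, 0.1186]
tool_rot: [0.083, -3.14, 0.0]
contact_force: [-0.0, 0.3, -0.5]
opening: 0.0555
grip_force: 0.0
```

drive_tool([
  [[0,0,-0.015],0],
  [[0,0,-0.025],0],
  [[0,0,-0.025],0],
  [[0,0,0],0],
  [[0,0,0],0],
])

```text
t: 14.55
tool_pos: [0.5078, 0.0873, 0.1853]
tool_rot: [-0.083, 3.138, -0.0]
contact_force: [0.4, -0.1, -0.4]
opening: 0.0557
grip_force: 0.0
```

```bash
python3 - <<'E'
from h import *
st();c=vision.get_image("wrist")
m,_=masks(c,(40,100,512,280))
for k,zs in(("orange",(.016,.046)),("blue",(.036,.036)),("red",(.076,.076))):
    x,y,w,h=cv2.boundingRect(biggest(m[k]));print(k,x,y,w,h,T(ray(c,x,y+h/2,zs[0])),T(ray(c,x+w,y+h/2,zs[1])), T(ray(c,x+w/2,y,zs[1])),T(ray(c,x+w/2,y+h,zs[1])))
E
```

```text
t 14.55 tcp [0.5078 0.0873 0.1853] track [0.0017 0.0299] yaw_y 93.02 tilt [-2.5e-03 -1.0e-04 -1.0e+00] open 0.0557 F [ 0.41 -0.12 -0.36]
orange 325 162 27 63 [0.0028 0.0909] [-0.0081  0.1045] [-0.0334  0.0913] [0.0194 0.0966]
blue 155 162 159 63 [-0.0031 -0.0546] [-0.0043  0.0767] [-0.0303  0.0116] [0.0251 0.0105]
red 146 180 42 24 [-0.0187 -0.045 ] [-0.019  -0.0168] [-0.0273 -0.0301] [-0.0101 -0.0317]
```

drive_tool([
  [[0.02,-0.02,0],0],
  [[0.02,-0.02,0],0],
  [[0.017,-0.025,0],0],
  [[0,0,0.025],0],
  [[0,0,0.025],0],
  [[0,0,0],0],
  [[0,0,0],0],
], jaw=1)

```text
t: 15.3
tool_pos: [0.4529, 0.0195, 0.1329]
tool_rot: [0.083, -3.137, -0.001]
contact_force: [0.2, 0.2, 0.6]
opening: 0.0001
grip_force: 0.0
```

```bash
python3 - <<'E'
from h import *
st();print(ctrl.finger_overhang);c=vision.get_image("side");s=c["image"][130:250,160:280];cv2.imwrite("pics/s4.png",cv2.resize(s,None,fx=5,fy=5,interpolation=cv2.INTER_CUBIC))
E
```

```text
t 15.3 tcp [0.4529 0.0195 0.1329] track [-0.0561 -0.0355] yaw_y 93.02 tilt [ 3.e-03  5.e-04 -1.e+00] open 0.0001 F [0.18 0.17 0.61]
0.0726
```

View pics/s4.png

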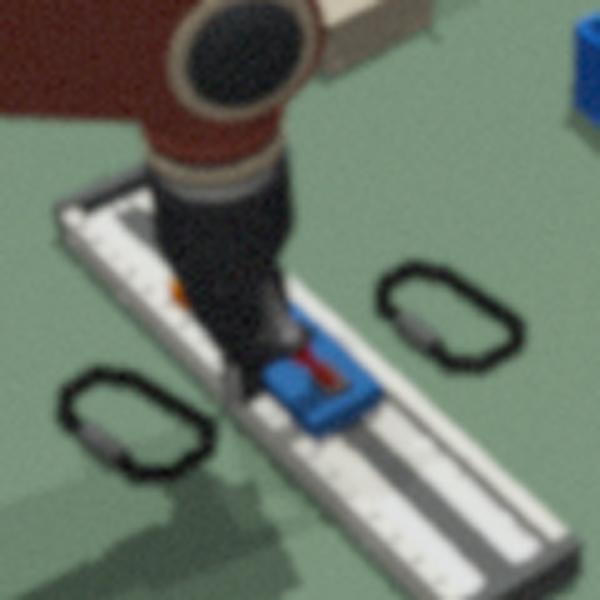

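The side view shows the closed fingers at about (240,370) in the crop, just on the robot side of the leaning red lever at (310,360). I'll sweep towards the far side.

drive_tool([
  [[-0.005,0,0],0],
  [[-0.005,0,0],0],
  [[-0.005,0,0],0],
  [[-0.005,0,0],0],
  [[-0.005,0,0],0],
])

```text
t: 15.85
tool_pos: [0.4791, 0.0208, 0.1341]
tool_rot: [0.083, -3.14, 0.0]
contact_force: [-2.0, 0.1, 2.1]
opening: -0.0002
grip_force: 1.0
```

drive_tool([
  [[-0.004,0,0],0],
  [[-0.004,0,0],0],
  [[-0.004,0,0],0],
  [[-0.004,0,0],0],
  [[-0.004,0,0],0],
])

```text
t: 16.35
tool_pos: [0.499, 0.0218, 0.1339]
tool_rot: [0.083, -3.14, -0.0]
contact_force: [-2.6, -1.0, 1.2]
opening: -0.0002
grip_force: 1.1
```

drive_tool([
  [[-0.002,0,0],0],
  [[-0.002,0,0],0],
  [[-0.002,0,0],0],
])

```text
t: 16.65
tool_pos: [0.5044, 0.0221, 0.1334]
tool_rot: [0.083, -3.139, -0.0]
contact_force: [-2.0, 0.3, -0.6]
opening: -0.0002
grip_force: 0.8
```

drive_tool([
  [[-0.001,0,0],0],
  [[-0.001,0,0],0],
  [[-0.001,0,0],0],
  [[-0.001,0,0],0],
])

```text
t: 17.05
tool_pos: [0.5088, 0.0223, 0.1339]
tool_rot: [-0.083, 3.14, 0.0]
contact_force: [-1.5, -0.7, 0.8]
opening: -0.0001
grip_force: 0.7
```

```bash
python3 -c "
from h import *
st()"
```

```text
t 17.05 tcp [0.5088 0.0223 0.1339] track [-0.0002 -0.0351] yaw_y 93.02 tilt [-1.e-04  0.e+00 -1.e+00] open -0.0001 F [-1.48 -0.67  0.77]
```

drive_tool([
  [[-0.001,0,0],0],
  [[-0.001,0,0],0],
])

```text
t: 17.25
tool_pos: [0.5107, 0.0224, 0.134]
tool_rot: [0.083, -3.14, 0.0]
contact_force: [-3.6, -0.3, 1.3]
opening: 0.0002
grip_force: 1.9
```

drive_tool([
  [[-0.001,0,0],0],
  [[-0.001,0,0],0],
])

```text
t: 17.45
tool_pos: [0.5114, 0.0225, 0.1337]
tool_rot: [0.083, -3.135, 0.0]
contact_force: [-10.0, -1.0, 7.0]
opening: 0.0002
grip_force: 6.1
```

The lever met its stop at about 10 N. I'll back away, rise and check.

drive_tool([
  [[0.003,0,0],0],
  [[0.01,0,0],0],
  [[0.015,0,0],0],
  [[0.01,0,0],0],
  [[0,0,-0.03],0],
  [[0,0,-0.04],0],
  [[0,0,-0.04],0],
  [[0.02,0,0],0],
  [[0,0,0],0],
  [[0,0,0],0],
])

```text
t: 18.45
tool_pos: [0.4544, 0.0195, 0.2434]
tool_rot: [-0.082, 3.14, 0.0]
contact_force: [0.1, 0.2, -0.3]
opening: 0.0
grip_force: 0.0
```

```bash
python3 - <<'E'
from h import *
st();c=vision.get_image("wrist");cv2.imwrite("pics/w5.png",c["image"])
m,_=masks(c,(0,100,512,330))
for k,zs in(("orange",(.016,.046)),("blue",(.036,.036)),("red",(.076,.076))):
    x,y,w,h=cv2.boundingRect(biggest(m[k]));print(k,x,y,w,h,T(ray(c,x,y+h/2,zs[0])),T(ray(c,x+w,y+h/2,zs[1])),T(ray(c,x+w/2,y,zs[1])),T(ray(c,x+w/2,y+h,zs[1])))
E
```

```text
t 18.45 tcp [0.4544 0.0195 0.2434] track [-0.0546 -0.0356] yaw_y 93.01 tilt [-5.e-04  0.e+00 -1.e+00] open 0.0 F [ 0.08  0.2  -0.26]
orange 365 200 25 47 [0.0037 0.09  ] [-0.011   0.1035] [-0.0372  0.0866] [0.0171 0.0945]
blue 241 200 119 48 [-0.0042 -0.0531] [-0.0053  0.0762] [-0.0327  0.01  ] [0.0249 0.0133]
red 252 229 14 5 [-0.016  -0.0403] [-0.0161 -0.0271] [-0.0187 -0.0337] [-0.0134 -0.0337]
```

View pics/w5.png

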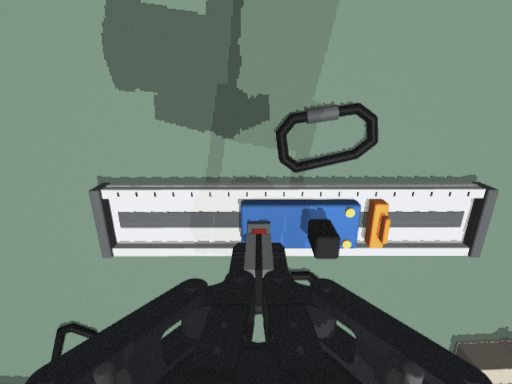

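The gap is intact (nose at col 360, marker's back edge at col ~366, about 14 mm). The fingers hide the lever, so I'll move aside to see it.

drive_tool([
  [[0,-0.04,-0.02],0],
  [[0,-0.04,-0.02],0],
  [[0,-0.04,-0.02],0],
  [[0,-0.04,0],0],
  [[0,-0.04,0],0],
  [[0,0,0],0],
  [[0,0,0],0],
])

```text
t: 19.2
tool_pos: [0.4652, -0.1808, 0.3024]
tool_rot: [0.08, -3.138, -0.003]
contact_force: [-0.4, 0.7, -0.1]
opening: -0.0004
grip_force: 0.0
```

```bash
python3 - <<'E'
from h import *
st();c=vision.get_image("wrist");t=vision.get_image("top")
for i in(c,t):
    m,_=masks(i,(160,192,315,236) if i is t else (200,100,512,330))
    p=cv2.boundingRect(biggest(m["red"]));print(p)
    for th in(0.,.6,1.1,1.2):
        a=th-.6;X=np.r_[CTR+d*(-.035)+n*(.0015+.044*np.sin(a)),.04+.044*np.cos(a)];print(th,np.round(proj(i,X)))
ims=[cv2.resize(c["image"],(400,300)),cv2.resize(t["image"][180:250,180:273],(400,300),interpolation=cv2.INTER_CUBIC)]
cv2.imwrite("pics/f.png",np.hstack(ims))
E
```

```text
t 19.2 tcp [ 0.4652 -0.1808  0.3024] track [-0.0525 -0.2361] yaw_y 92.91 tilt [ 0.0022  0.002  -1.    ] open -0.0004 F [-0.37  0.67 -0.06]
(410, 208, 28, 38)
0.0 [435. 201.]
0.6 [435. 224.]
1.1 [428. 239.]
1.2 [426. 240.]
(246, 201, 5, 12)
0.0 [248. 220.]
0.6 [248. 211.]
1.1 [248. 204.]
1.2 [248. 203.]
```

View pics/f.png

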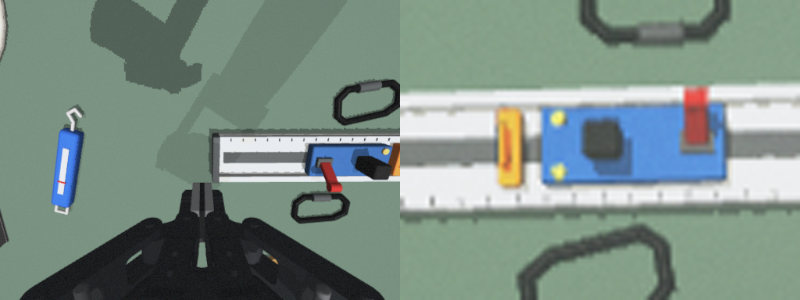

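The lever is fully over to the far side (tip near crop (695,100)), there is a clear gap between car and marker, and the hand is clear of everything.

```bash
python3 -c "
from station import ctrl
print(ctrl.finish_job())"
```

```text
the job is handed in; nothing more can be done
None
```

The job is handed in: I pushed the car and marker until the car bound at about 11 N, backed the car off to a gap of about 14–15 mm, flipped the red lever onto its far stop, and left the hand clear of everything.

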